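# Set the bangle gauge to its mark with the knurled wheel

### The arm

A 6-joint arm with a two-finger parallel gripper is mounted at the origin on the work surface. World frame = base frame: x ahead of the robot, y to its left, z up, the work surface at z = 0. Lengths are in m, angles in degrees, forces in N, time in s.
With the tool pointing down it reaches from about 0.275 to 1 m from the base axis. Payload 8.4 kg.
Tool frame: the origin (TCP) lies on the centre line of the jaws, within the pads' length; the fingertips stand 8 mm ahead of it and the grasp point (between the pads) lies 11 mm behind it; z points along the fingers, x is the direction in which the jaws open and shut, and the axes are right-handed (so a half turn about z gives the same grasp; the last joint's range is limited). The gripper opens to 85 mm and grips with 20 to 120 N. Pads are 22 mm wide; open, the fingers measure 114 mm over their backs; the gripper's body (76 mm by 85 mm) begins 54 mm behind the grasp point. The pads swing forward as they close: fully open they stand 13 mm farther back than shut.
Start: joints at [64.836, 20.225, 93.587, -0, 66.188, -0.138], TCP at [0.264, 0.566, 0.239] pointing down, gripper open.
Joint ranges: [-150.9, 150.9], [-52.94, 120.26], [3.33, 152.33], [-74.26, 254.26], [0, 154.13], [-172.89, 172.89]. Speed limits (degrees/s): [127.2, 127.2, 159.86, 180, 180, 180].

### API

Orientations are given as a 3x3 rotation matrix whose columns are the frame's x, y, z axes.
In Python, from bench import bot, effector, kin, optics gives the robot as it stands. Calls block until the motion is done:
- bot.reach(position, orientation): joint-space move of the TCP to a pose.
- bot.line_to(position, rotation=None, feed=0.15, guard=None): straight line of the TCP; rotation=None keeps the orientation; feed is the mean speed in m/s. With guard (N) it stops when the force on the tool has changed by that much, and returns True; else False.
- bot.set_joints(angles): joint-space move.
- effector.grip(opening, grasp_force=None): opening from 0.0 (shut) to 1.0 (fully open); grasp_force is the grip in N (None keeps the last); returns when the fingers have stopped.
- bot.hold(seconds).
- kin.solve_ik(position, orientation): joint angles nearest the present ones, or None.
- bot.sense(): the state.
- optics.read_camera(name): name is "side" or "top"; returns (picture, depth): 400x640x3 uint8, blue, green, red; 400x640 float32, m along the optical axis (not along the pixel's ray), 0 where there is no reading.
- optics.calibration(name): a dict with "vfov" (degrees; the focal length in pixels is half the picture's height over the tangent of half this angle, whatever the lens; pixels are square), "cx", "cy" (the principal point, pixels), "k1" (the pictures are not rectified: a ray, as slopes to the right and down, at radius r is drawn at 1 + k1 r^2 times it, then the intrinsics apply), "origin" and "rotation" of the camera in the world. Camera axes: x right, y down, z forward; pixel columns grow to the right and rows downward; lengths in m; the calibration is good to about 2 mm. A picture is of the moment at which its call begins. calibration takes no time and is no camera call.
A pose or a line that the arm cannot do raises bot.MotionError and nothing moves.
- bot.hand_in(): hands the job in, once; it reports no verdict.
Trained networks look in the newest picture that a camera, given by its name, has taken for a name from the list of things; names that differ only in an ending like _2 or _b are one class to them, and where a whole thing is asked for, a point or a joint stands for the part that bears it (a point fixed in the world has none). Each returns a list of dicts, best first, with "score" (0 to 1); they miss things now and then, are a little off and sometimes report something else, mostly with a low value. They report only what shows in the picture. A call takes as long as a camera call.
- optics.trace(camera, thing): "mask" (400x640 bool, what is visible of it) and "position" ([column, row] in pixels, amid what is visible of it).
- optics.landmark_of(camera, thing): "position" ([column, row] in pixels: a listed point, or the origin of a listed thing).
The state is a dict: "time_s": time; "q": joint angles; "qd": joint speeds; "effort": joint torques, N m; "tcp_pos": TCP position; "eef_rot": TCP orientation; "wrist_force": force on the tool from outside, world axes, zero at the start; "ft_torque": the same for the moment, N m; "gripper_width": opening from 0.0 (shut) to 1.0 (fully open).
Only numpy, scipy, OpenCV 4.12 (cv2) and the standard library are available. Lean on these libraries where they do the work, as an engineer would, in place of code of your own. Each camera call takes 0.05 s, during which the arm holds its last target. There are 200 camera calls.

### The job

Set the bangle gauge: with a fingertip resting gently on top of its knurled brass wheel, roll the wheel until the sliding jaw has closed so far that its black pointer line stands on the red gauge mark, then take the hand away. Move the jaw by the wheel only, never by touching the jaw itself, do not pinch the wheel or press it hard, and leave the dapping block, punch, bangle and rubber mold where they lie.

Things in the scene. Friction and masses are not known exactly. Their poses are not given: they have to be found in the camera images.
- gauge: The fixed bangle sizing gauge: a blue base plate 120 (x) x 260 (y) x 12 mm. Origin: centre of its underside, on the table; z up. Along its y lie the fixed aluminium jaw (face at y = -110 mm, top 66 mm above the table), the brass sliding jaw and the wheel (y = +75 mm). A white scale rail lies along its +x side.
- jaw: The brass sliding jaw, 40 (x) x 20 (y) mm, top 66 mm above the table; origin under its centre, 36 mm above the table, gauge's axes. At the start fully open (gauge y = -10 mm); it closes towards -y by up to 45 mm. Its steel rack bar (8 mm wide, top 46 mm above the table) runs past the wheel's -x side at x = -24.5 mm and counts as the jaw. Sinks with the wheel while that is pressed.
- wheel_axle (a point): Centre of the knurled brass wheel, 60 mm diameter, 18 mm wide, level axle along the gauge's x, 54 mm above the table (top 84 mm), between two grey cheeks 60 mm high, 84 mm long, 39 mm over both. The head with wheel and sliding jaw is sprung: it gives from about 2 N, sinks about 1 mm per N, at most 10 mm, then is solid. A tip 4 to 7 mm below the free top rolls it well. Over 35 N counts as pinched or pressed hard.
- wheel (a joint): Turn of the wheel in rad, 0 at the start, up to 3.75. It grows as the top of the wheel is rolled towards the gauge's -y (towards the jaws); each rad closes the sliding jaw by 12 mm (0.4 mm per mm of fingertip travel on the rim), rolling the other way opens it. Light friction holds it where it is left.
- jaw_line (a point): End of the black pointer line (2 mm wide) on the sliding jaw's arm beside the scale rail, 43 mm above the table; moves with the jaw along the gauge's y axis.
- mark_line (a point): Edge nearest the pointer, at mid-width, of the red gauge mark: a block 16 (x) x 6 (y) x 18 mm fixed on the white scale rail, top 43 mm above the table; gauge's axes. The jaw is set when jaw_line has the same y along the gauge; within 3 mm either way it is on the mark. At the start the mark lies 18 to 37 mm towards -y from the line.
- dapping_block: Loose cube-shaped steel dapping block, 60 mm, 1.5 kg. Origin: centre of its underside. Bystander.
- punch: Loose brass dapping punch lying beside the gauge, 12 mm square shank 70 mm long along its y, ball nose at +y, about 95 mm in all. Origin: underside of the middle of the shank. Bystander.
- bangle: Loose reddish cast copper bangle lying flat, 66 mm outside diameter, 10 mm high. Origin: centre of its underside. Bystander.
- rubber_mold: Loose orange rubber mold block, 75 x 55 x 26 mm. Origin: centre of its underside. Bystander.

How it is judged:
By the outcome, as a careful person would: the job done as asked, in the order asked, and still so for the second after the job is handed in, with the robot touching nothing.
It also fails if it takes over 54 s, if anything falls off the work surface, if the arm or the gripper's body presses on something with over 40 N, if the wrist force passes 120 N, or if a joint passes its speed limit or range.

## Working session

There is one attempt and no reset: what is moved stays moved. The work goes in short steps, each a Python script; the robot and the scene stay as the last script left them, time stands still between calls to the robot, and variables do not carry over. Pictures are saved under pics/ and viewed, about 8 in all and at most 12, crops included, and the job is handed in when it is done.

```bash
mkdir -p pics
cat > h.py <<'E'
import numpy as np, cv2
from bench import bot, effector, kin, optics
def ray(cam,px):
    c=optics.calibration(cam); f=200/np.tan(np.radians(c["vfov"])/2)
    d=np.array([(px[0]-c["cx"])/f,(px[1]-c["cy"])/f]); u=d.copy()
    for _ in range(30): u=d/(1+c["k1"]*(u@u))
    R=np.array(c["rotation"]); return np.array(c["origin"]),R@np.array([u[0],u[1],1])
def proj(cam,p):
    c=optics.calibration(cam); f=200/np.tan(np.radians(c["vfov"])/2)
    q=np.array(c["rotation"]).T@(np.array(p)-c["origin"]); u=q[:2]/q[2]; u=u*(1+c["k1"]*(u@u))
    return u*f+[c["cx"],c["cy"]]
def atz(cam,px,z):
    o,d=ray(cam,px); return o+d*(z-o[2])/d[2]
def atdepth(cam,px,dep):
    o,d=ray(cam,px); return o+d*dep
def tri(pa,pb,a="top",b="side"):
    o1,d1=ray(a,pa);o2,d2=ray(b,pb); s=np.linalg.lstsq(np.c_[d1,-d2],o2-o1,rcond=None)[0]
    x,y=o1+d1*s[0],o2+d2*s[1]; return (x+y)/2,np.linalg.norm(x-y)
E
python3 - <<'E'
from h import *
np.set_printoptions(precision=4,suppress=True)
for c in("top","side"):
    im,d=optics.read_camera(c); cv2.imwrite(f"pics/{c}0.png",im); np.save(f"{c}0.npy",d)
    print(c,optics.calibration(c))
L={}
for t in("gauge","jaw","wheel_axle","jaw_line","mark_line","dapping_block","punch","bangle","rubber_mold"):
    r={c:[(np.round(x["position"],1),round(x["score"],2)) for x in optics.landmark_of(c,t)[:2]] for c in("top","side")}
    print(t,r)
    if r["top"] and r["side"]: print("   ",*tri(r["top"][0][0],r["side"][0][0]))
print(bot.sense())
E
```

```text
top {'vfov': 50.74627245610327, 'cx': 328.58802782571854, 'cy': 194.82798486886114, 'k1': -0.00954876473291982, 'origin': array([ 0.4626, -0.0397,  1.1185]), 'rotation': array([[-0.022 , -0.9948,  0.0999],
       [-0.9996,  0.0205, -0.0169],
       [ 0.0148, -0.1002, -0.9949]])}
side {'vfov': 43.54063015148636, 'cx': 319.13733722228017, 'cy': 195.75318969726746, 'k1': 0.019690971464629045, 'origin': array([ 0.2165, -1.1641,  1.0344]), 'rotation': array([[ 0.9531, -0.1989,  0.2283],
       [-0.3027, -0.6081,  0.7339],
       [-0.0071, -0.7686, -0.6397]])}
gauge {'top': [(array([339.7, 219.5]), 0.66)], 'side': [(array([304.5, 216.3]), 0.57)]}
    [ 0.5065 -0.0854  0.0258] 0.001975473378037349
jaw {'top': [(array([341.5, 220.7]), 0.56)], 'side': [(array([310.5, 217.8]), 0.83)]}
    [ 0.513  -0.0924  0.0228] 0.01760646796302102
wheel_axle {'top': [(array([302.9, 216.4]), 0.67)], 'side': [(array([298.1, 192.2]), 0.76)]}
    [0.5148 0.0091 0.0437] 0.003760881836255239
jaw_line {'top': [(array([340.9, 201.9]), 0.62), (array([307.9, 216.2]), 0.26)], 'side': [(array([311.4, 315.8]), 0.72), (a
[... 687 characters left out ...]
mold {'top': [(array([344.8, 265.9]), 0.73), (array([183.7, 235.7]), 0.61)], 'side': [(array([265.1, 150.6]), 0.58)]}
    [ 0.4057 -0.0825  0.2841] 0.0005349712109143958
{'time_s': 1.0, 'q': array([64.8363, 20.224 , 93.5862, -0.0014, 66.187 , -0.1391]), 'qd': array([-0.0068,  0.0324,  0.0338, -0.0733, -0.0108,  0.0827]), 'effort': array([ -0.0014, -60.5187, -34.2457,   0.0001,   0.0009,  -0.    ]), 'tcp_pos': array([0.2644, 0.5663, 0.2393]), 'eef_rot': array([[ 0.423 ,  0.9061,  0.    ],
       [ 0.9061, -0.423 ,  0.    ],
       [ 0.    ,  0.    , -1.    ]]), 'wrist_force': array([-0.1428,  0.4207,  0.7072]), 'ft_torque': array([0.0034, 0.0206, 0.0116]), 'gripper_width': 0.9964249659150964}
```

Run:
```python
import cv2
a=cv2.imread("pics/top0.png")[140:300,240:480]; b=cv2.imread("pics/side0.png")[150:310,220:420]
cv2.imwrite("pics/top_c.png",cv2.resize(a,None,fx=3.33,fy=3.33,interpolation=2)); cv2.imwrite("pics/side_c.png",cv2.resize(b,None,fx=3.7,fy=3.7,interpolation=2))
```

```text
(no output)
```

View pics/top_c.png

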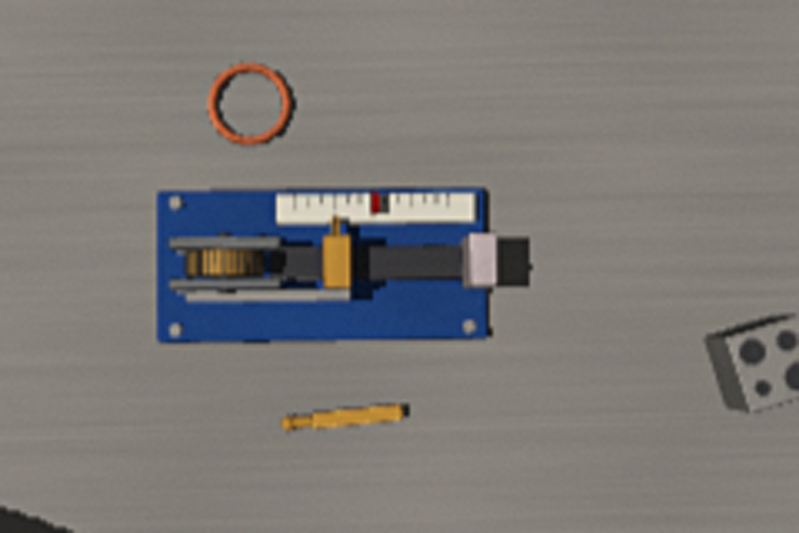

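View pics/side_c.png

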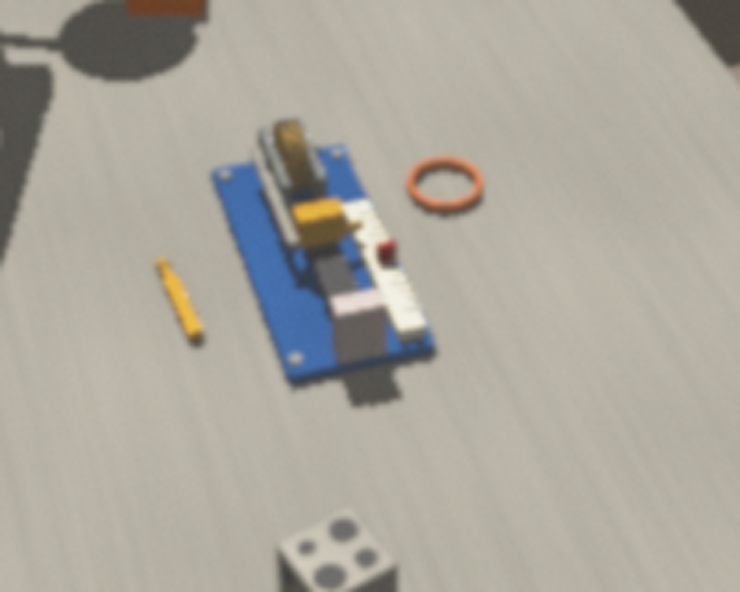

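The top crop shows the gauge nearly aligned with world axes: wheel at full-image ≈(308,219), pointer line ≈(341,204), red mark's near edge ≈(351,201). The side crop agrees. The bangle and punch are clear of it.

```bash
cat >> h.py <<'E'
def gauge_pose(im):
    h=cv2.cvtColor(im,cv2.COLOR_BGR2HSV); m=cv2.inRange(h,(100,120,60),(125,255,255)); m[:, :270]=0; m[:,420:]=0
    m[:180]=0;m[260:]=0
    p=np.argwhere(m>0)[:,::-1]; hull=cv2.convexHull(p.astype(np.float32))[:,0]
    w=np.array([atz("top",q,.012)[:2] for q in hull],np.float32)
    (c,s,a)=cv2.minAreaRect(w*1000); a=(a+45)%90-45
    return np.array(c)/1000,s,a
E
python3 - <<'E'
from h import *
np.set_printoptions(precision=1,suppress=True,linewidth=200)
im=cv2.imread("pics/top0.png"); c,s,a=gauge_pose(im); print(np.round(c,4),s,a)
t=np.radians(a); R=np.array([[np.cos(t),-np.sin(t)],[np.sin(t),np.cos(t)]])
G=lambda px,z:((atz("top",px,z)[:2]-c)@R)*1000
for n,px,z in(("axle-lm",(302.9,216.4),.054),("line-lm",(340.9,201.9),.043),("mark-lm",(352.9,204.3),.043),("line@341,204",(341,204),.043)): print(n,G(px,z))
d=np.load("top0.npy")
# rectified crop in gauge coords at z=43mm, 4 px/mm ; x_g -20..60, y_g 20..-80
def rect(cam,im,z,fn):
    X,Y=np.meshgrid(np.arange(30,-90,-.2),np.arange(65,-40,-.25)[::1]) # col = -y , row = -x
    W=np.stack([Y,X],-1)/1000@R.T+c
    P=np.array([[proj(cam,[*w,z]) for w in r] for r in W],np.float32)
    o=cv2.remap(im,P[...,0],P[...,1],cv2.INTER_CUBIC)
    for y in range(30,-90,-10): cv2.line(o,(int((30-y)*5),0),(int((30-y)*5),8 if y else 16),(0,255,0),1)
    return o
a_=rect("top",im,.043,0); b_=rect("side",cv2.imread("pics/side0.png"),.043,0)
cv2.imwrite("pics/rect0.png",np.vstack([a_[:280],b_[:280]]))
h=cv2.cvtColor(im,cv2.COLOR_BGR2HSV); print("wheel depth pts"); print([np.round(atdepth("top",(u,219),d[219,u])*1000) for u in range(296,322,3)])
E
```

```text
[ 0.5 -0.1] (256.6915283203125, 117.8233642578125) -0.7041091918945312
axle-lm [ 6.2 84.8]
line-lm [ 42.9 -12.1]
mark-lm [ 36.5 -42.7]
line@341,204 [ 37.6 -12.2]Traceback (most recent call last):
  File "<stdin>", line 16, in <module>
  File "<stdin>", line 12, in rect
  File "h.py", line 9, in proj
    c=optics.calibration(cam); f=200/np.tan(np.radians(c["vfov"])/2)
ValueError: time passes only in moves, steps and waits
```

View pics/rect0.png

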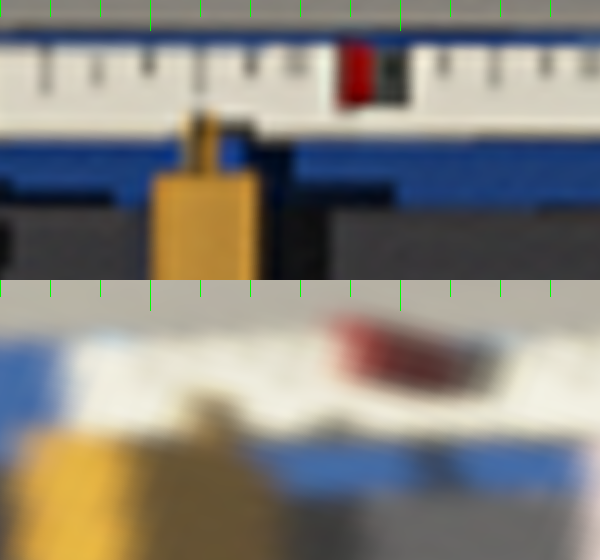

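Rectified top view at z=43 mm: the line stands at gauge y≈-10.4 and the red mark's near top edge at ≈-38.5. The jaw must therefore close about 28 mm, or about 70 mm of rim travel. I'll do one stroke first and measure it.

```bash
cat >> h.py <<'E'
C=np.array([.5089,-.0765]); R=frame(C,-.704)
T=np.c_[np.r_[R[:,0],0],np.r_[-R[:,1],0],[0,0,-1]]
def P(y,ztip): return np.r_[C+R@[0,y],ztip+.008]
def stroke(y0,y1,zt=.0785):
    bot.line_to(P(y0,.092),feed=.15)
    g=bot.line_to(P(y0,zt),feed=.04,guard=20); s=bot.sense(); print("down",g,s["tcp_pos"].round(4),s["wrist_force"].round(1))
    g=g or bot.line_to(P(y1,zt),feed=.03,guard=20); s=bot.sense(); print("end",g,s["tcp_pos"].round(4),s["wrist_force"].round(1))
    bot.line_to(P(y1,.095),feed=.1)
E
python3 - <<'E'
from h import *
effector.grip(0.0,20); bot.reach(P(.087,.13),T); print(bot.sense()["time_s"],bot.sense()["wrist_force"])
stroke(.087,.063); print(bot.sense()["time_s"])
bot.line_to(P(.063,.12)); bot.line_to(P(.087,.12))
im,d=optics.read_camera("top"); cv2.imwrite("pics/top1.png",im); cv2.imwrite("pics/rect1.png",np.vstack([rect("top",im,.043,C,R), cv2.resize(im[140:300,240:440],(600,480))]))
print(bot.sense()["time_s"])
E
```

```text
3.9667 [ 0.27806255 -0.18013154 -0.20521216]
down False [0.5111 0.0106 0.0871] [1.2 1.  5.9]
end False [ 0.5108 -0.0138  0.0872] [ 1.8 -0.9  6.4]
6.1167
6.7917
```

View pics/rect1.png

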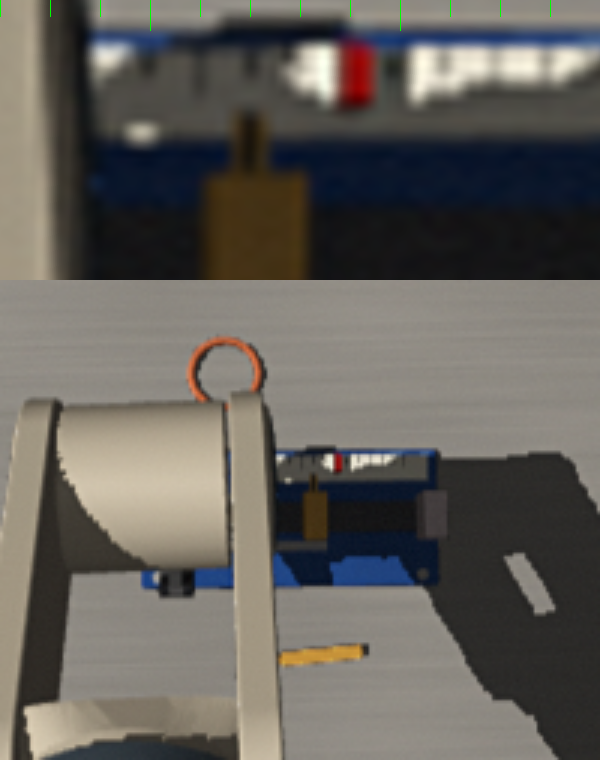

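The first stroke moved the line to y≈-20 (rectified column 250), which matches the 0.4 ratio, with about 6 N on the tip. Two more strokes, then I'll measure with the arm out of the way.

Run:
```python
from h import *
stroke(.087,.063); stroke(.087,.066)
bot.line_to(P(.066,.14)); bot.line_to(np.r_[C+R@[0,.3],.2],feed=.25)
im,d=optics.read_camera("top"); cv2.imwrite("pics/top2.png",im)
ms=[(optics.landmark_of("top","jaw_line")[:1],optics.landmark_of("top","mark_line")[:1]) for _ in range(1)]; print(ms)
s,_=optics.read_camera("side")
cv2.imwrite("pics/rect2.png",np.vstack([rect("top",im,.043,C,R),rect("side",s,.043,C,R)]))
print(bot.sense()["time_s"])
```

```text
down False [0.511  0.0105 0.087 ] [ 0.5 -0.4  6.1]
end False [ 0.5107 -0.0137  0.0872] [ 1.1 -1.7  6.9]
down False [0.5105 0.0102 0.0865] [ 0.3 -0.8  7.3]
end False [ 0.5102 -0.011   0.0867] [-1.  -0.6  6.9]
[([{'position': [350.7, 202.9], 'score': 0.61}], [{'position': [346.5, 265.1], 'score': 0.63}])]
12.5917
```

View pics/rect2.png

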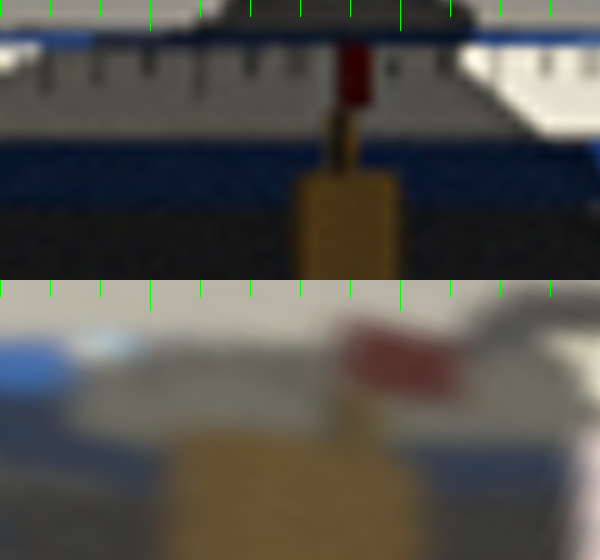

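The line (column ≈341) sits at the red block's near edge (≈340). The side view is too blurred to say much, so I'll do a sub-pixel check on the stored top pictures.

Run:
```python
from h import *
Y=np.arange(30,-90,-.2)
for n in("top0","top1","top2"):
    o=np.array(rect("top",cv2.imread(f"pics/{n}.png"),.043,C,R),float)
    red=(o[60:90,:,2]-o[60:90,:,1]).mean(0); r=red[300:420]; k=np.where(r>r.max()/2)[0]+300
    yk=Y[300:420]; w=np.clip(r,0,None)
    print(n,"red half-max edges",Y[k[0]],Y[k[-1]],"centroid",(w*yk).sum()/w.sum())
    a=o[145:168].mean((0,2)) if 0 else o[148:166,:,2].mean(0)
    j0={"top0":202,"top1":250,"top2":341}[n]; seg=a[j0-12:j0+13]; w=np.clip(seg.max()-seg,0,None)**2
    print("   line min",Y[j0-12+seg.argmin()],"centroid",(w*Y[j0-12:j0+13]).sum()/w.sum(), seg.round()[::3])
```

```text
top0 red half-max edges -38.799999999999756 -44.399999999999736 centroid -41.3597469062662
   line min -8.999999999999858 centroid -9.18731295961775 [102.  99.  98. 105. 119. 134. 143. 141. 126.]
top1 red half-max edges -38.799999999999756 -44.399999999999736 centroid -41.37483086926208
   line min -19.599999999999824 centroid -19.616989035619255 [43. 39. 32. 27. 27. 33. 41. 48. 49.]
top2 red half-max edges -38.19999999999976 -43.999999999999744 centroid -40.93116745905944
   line min -37.399999999999764 centroid -37.28928992861436 [32. 28. 24. 24. 29. 38. 46. 52. 50.]
```

Run:
```python
from h import *
s=bot.sense(); print(s["time_s"],s["wrist_force"].round(2),s["tcp_pos"].round(3)); bot.hand_in()
```

```text
12.5917 [-0.15  0.25 -0.55] [0.513 0.222 0.2  ]
the job is handed in; nothing more can be done
```

The gauge is set and the job is handed in. I rolled the wheel with the shut fingertips in three light strokes (24, 24 and 21 mm, 6 to 7 N on the tip), then moved the hand clear. It finished at 12.6 s.

- **Main check (top camera):** the pointer line stands at gauge y of about -37.4 to -38.2 mm. The mark's near edge is at about -38.2 to -38.8 mm. That puts the line about 1 mm short of the mark at most, within the 3 mm allowed.
- **Side camera:** it was too blurred to confirm this. It hinted at 1 to 2 mm the other way, which is below what that view can resolve.
- **Landmark network:** its last call for the mark landed on something else (346, 265), so I didn't use it.
- **Bystanders:** the arm's planned path stayed clear of them, but I did not measure their positions again afterwards.

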